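# Spin the desk carousel to bring the tape to the front

## Task

Bring the roll of tape round to the front of the desk carousel: push the carousel round gently with the fingertips at the blue pegs on its rim until the cup with the tape is centred in line with the red pointer on the foot, and leave it at rest there. Grip and lift nothing, keep off the cups and the things in them, and leave the mug, the glue stick and the stapler where they stand.

Things in the scene. Friction and masses are not known exactly. Their poses are not given: they have to be found in the camera images.
- base: fixed grey foot of the desk carousel, a disc 192 mm across and 10 mm high; origin on the turning axis, at desk level. A red pointer bar 18 mm wide lies low on the desk along the foot's own -x axis, which is the front of the carousel (roughly towards the robot, differing by up to about 17 degrees)
- pointer (a point): outer end of the red pointer bar, 162 mm from the turning axis, 9 mm above the desk; it sticks out 34 mm beyond the wooden disc
- tray (a joint): turn of the carousel's round wooden disc (256 mm across, top 20 mm above the desk) on the foot, rad, positive anticlockwise seen from above, counted from where it stands at the start; turns many times either way, with light friction (0.06 N m, some 0.6 N at a peg) and damping (0.06 N m s/rad); stays where it is left
- cups: four white round open cups fixed on the disc, 74 mm across, 68 mm inside, 12 mm deep, their rims 32 mm and inner floors 20 mm above the desk; this origin is on the turning axis, 20 mm above the desk; the cup centres lie 75 mm out on its +x, +y, -x and -y axes; a blue peg stands midway between neighbouring cups
- peg0 (a point): blue upright push peg 0, 12 mm in diameter (16 mm at its foot), on the disc 118 mm from the turning axis; it stands from 20 mm to 59 mm above the desk; this point is on its middle line, 58 mm above the desk; turns with the disc
- peg1 (a point): blue upright push peg 1, 12 mm in diameter (16 mm at its foot), on the disc 118 mm from the turning axis; it stands from 20 mm to 59 mm above the desk; this point is on its middle line, 58 mm above the desk; turns with the disc
- peg2 (a point): blue upright push peg 2, 12 mm in diameter (16 mm at its foot), on the disc 118 mm from the turning axis; it stands from 20 mm to 59 mm above the desk; this point is on its middle line, 58 mm above the desk; turns with the disc
- peg3 (a point): blue upright push peg 3, 12 mm in diameter (16 mm at its foot), on the disc 118 mm from the turning axis; it stands from 20 mm to 59 mm above the desk; this point is on its middle line, 58 mm above the desk; turns with the disc
- tape_roll: roll of beige paper tape, a ring 61 mm across and 19 mm high, loose in one of the four cups (which one varies); origin at the centre of its underside
- lip_tin: round pale balm tin, 41 mm across, 16 mm high, loose in another cup; origin at the centre of its underside
- match_box: small box with a dark green top and brown sides, 36x54x15 mm, loose in another cup; origin at the centre of its underside
- eraser: blue and white eraser, 19x42x11 mm, loose in another cup; origin at the centre of its underside
- mug: white mug, 86 mm across, 123 mm with its handle, 90 mm high, beside the carousel; origin at the middle of its underside; not to be moved
- glue_stick: upright glue stick, white and blue, 25 mm across, 85 mm high, beside the carousel; origin at the centre of its underside; not to be moved
- stapler: small black and white stapler, 26x121x42 mm, its long side along its own y, lying in front of the carousel; origin at the centre of its underside; not to be moved
There are look-alikes about, which are no part of the job. What is shaped like the lip_tin but pink is not meant. What is shaped like the tape_roll but green is not meant.

How it is judged (in metres and radians):
At the end, for the whole second after the job is handed in: The roll of tape is in its cup at the front, its centre within 14 mm to either side of the pointer's line through the turning axis; the disc is at rest; all four things are down in their cups; mug, glue stick and stapler are within 15 mm of where they stood (y of tape_roll in the frame of base between -0.014 and 0.014 m and x of tape_roll in the frame of base below -0.05 m and velocity of joint tray between -0.05 and 0.05 rad/s and horizontal distance between each of tape_roll, lip_tin, match_box, eraser and base below 0.105 m and height (world z) of each of tape_roll, lip_tin, match_box, eraser below 0.028 m and distance of each of mug, glue_stick, stapler from where it was at the start of the episode below 0.015 m); the robot touches nothing.
It fails at once if a cup of the carousel, or a thing standing in a cup, is touched by the robot (contact force between any of the fingers, the arm and tape_roll above 0.5 N or contact force between any of the fingers, the arm and lip_tin above 0.5 N or contact force between any of the fingers, the arm and match_box above 0.5 N or contact force between any of the fingers, the arm and eraser above 0.5 N or contact force between any of the fingers, the arm and cups above 0.5 N).
It fails at once if a thing in the carousel is lifted or thrown out of its cup (height (world z) of any of tape_roll, lip_tin, match_box, eraser above 0.035 m).
It fails at once if the carousel is pushed roughly or squeezed (over 15 N) (contact force between any of the fingers, the arm and tray above 15 N).
It fails at once if the mug, the glue stick or the stapler is moved by more than 15 mm (distance of any of mug, glue_stick, stapler from where it was at the start of the episode above 0.015 m).
It also fails if it takes over 45 s, if anything falls off the work surface, if the arm or the gripper's body presses on something with over 40 N, if the wrist force passes 120 N, or if a joint passes its speed limit or range.

## Robot

A 7-joint arm with a two-finger parallel gripper is mounted at the origin on a cart in front of the work surface, level with it; the furniture and walls round the work are solid. World frame = base frame: x ahead of the robot, y to its left, z up, the work surface at z = 0. Lengths are in m, angles in degrees, forces in N, time in s.
With the tool pointing down it reaches from about 0.35 to 0.775 m from the base axis. Payload 3.1 kg.
Tool frame: the origin (TCP) lies on the centre line of the jaws, within the pads' length; the fingertips stand 17 mm ahead of it and the grasp point (between the pads) lies 2 mm behind it (robot.tip_reach is the distance from the TCP to the fingertips, in m); z points along the fingers, y is the line along which they close (so a half turn about z gives the same grasp; the last joint's range is limited). The gripper opens to 85 mm and grips with 20 to 120 N. Pads are 22 mm wide; open, the fingers measure 114 mm over their backs; the gripper's body (76 mm by 85 mm) begins 54 mm behind the grasp point. The pads swing forward as they close: fully open they stand 13 mm farther back than shut.
Start: joints at [-74.582, 17.813, 0.802, 86.603, -0.252, 75.585, -1.558], TCP at [0.168, 0.524, 0.248] pointing down, gripper open.
Joint ranges: [-154.91, 154.91], [-16.99, 109.72], [-72.82, 74.43], [7.12, 147.25], [-82.49, 262.49], [11.32, 116.49], [-174.64, 174.64]. Speed limits (degrees/s): [159.86, 159.86, 180, 180, 180, 180, 180].

## Interface

Orientations are given as [roll, pitch, yaw] about the fixed x, y, z axes, in that order (R = Rz(yaw) Ry(pitch) Rx(roll)).
In Python, from station import robot, fingers, vision, workorder, recognise gives the robot as it stands. Calls block until the motion is done:
- robot.move_to(position, orientation): joint-space move of the TCP to a pose.
- robot.line_to(position, orientation=None, velocity=0.15, f_stop=None): straight line of the TCP; orientation=None keeps the orientation; velocity is the mean speed in m/s. With f_stop (N) it stops when the force on the tool has changed by that much, and returns True; else False.
- robot.move_j(angles): joint-space move.
- fingers.gripper_to(opening, force=None): opening from 0.0 (shut) to 1.0 (fully open); force is the grip in N (None keeps the last); returns when the fingers have stopped.
- robot.pause(seconds).
- robot.inverse_kinematics(position, orientation): joint angles nearest the present ones, or None.
- vision.grab_frame(name): name is "scene" or "side" or "wrist"; returns the picture (480x640x3 uint8, red, green, blue); there is no depth.
- vision.calibration(name): a dict with "mtx" (3x3 intrinsics, pixels), "extrinsics" (4x4, takes a point from world to camera coordinates); the wrist camera has in their place "T_tool_cam" (4x4, takes a point from camera to tool coordinates, whose origin is the TCP and whose axes are the flange's). Camera axes: x right, y up, looking along -z (the intrinsics and any distortion apply to the point x, -y, -z); pixel columns grow to the right and rows downward; lengths in m; the calibration is good to about 2 mm. A picture is of the moment at which its call begins: read the wrist's pose just before it. calibration takes no time and is no camera call.
A pose or a line that the arm cannot do raises robot.PlanningError and nothing moves.
- workorder.close_job(): hands the job in; it is judged then, once.
Trained networks look in the newest picture that a camera, given by its name, has taken for a name from the list of things; names that differ only in an ending like _2 or _b are one class to them, and where a whole thing is asked for, a point or a joint stands for the part that bears it (a point fixed in the world has none). Each returns a list of dicts, best first, with "p" (0 to 1); they miss things now and then, are a little off and sometimes report something else, mostly with a low value. They report only what shows in the picture. A call takes as long as a camera call. They do not tell look-alikes from the thing itself.
- recognise(label, camera): "rect" ([centre column, centre row, width, height] in pixels, round what is visible of it).
Readings, each from a call of its own:
- robot.current_time_s(): time.
- robot.current_joint_positions(): joint angles.
- robot.current_dq(): joint speeds.
- robot.current_joint_torque(): joint torques, N m.
- robot.current_tool_pos(): TCP position.
- robot.current_eef_rot(): TCP orientation.
- robot.current_contact_force(): force on the tool from outside, world axes, zero at the start.
- robot.current_torque(): the same for the moment, N m.
- robot.current_finger_gap(): opening from 0.0 (shut) to 1.0 (fully open).
- robot.current_gripper_force(): force on a finger pad.
Only numpy, scipy, OpenCV 4.12 (cv2) and the standard library are available. Lean on these libraries where they do the work, as an engineer would, in place of code of your own. Each camera call takes 0.05 s, during which the arm holds its last target. There are 200 camera calls.

## Working session

There is one attempt and no reset: what is moved stays moved. The work goes in short steps, each a Python script; the robot and the scene stay as the last script left them, time stands still between calls to the robot, and variables do not carry over. Pictures are saved under pics/ and viewed, at most 10 in all, crops included, and the job is handed in when it is done.

```bash
mkdir -p pics; ls; python3 - <<'E'
from station import robot, vision, recognise
import cv2
for c in ["scene","side"]:
    im=vision.grab_frame(c); cv2.imwrite(f"pics/{c}0.png",im[:,:,::-1])
    for l in ["base","tape_roll","peg0","mug","glue_stick","stapler","cups"]:
        print(c,l,[( [round(float(v)) for v in d["rect"]],round(d["p"],2)) for d in recognise(l,c)][:5])
    k=vision.calibration(c); print(k)
print(robot.current_time_s())
E
```

```text
pics
scene base [([324, 309, 21, 17], 0.73)]
scene tape_roll [([349, 256, 35, 34], 0.77), ([250, 184, 31, 25], 0.71)]
scene peg0 [([394, 271, 145, 116], 0.83)]
scene mug [([299, 196, 47, 65], 0.57)]
scene glue_stick [([282, 264, 15, 41], 0.55), ([322, 308, 24, 18], 0.45), ([390, 271, 142, 121], 0.34)]
scene stapler [([311, 342, 61, 72], 0.86)]
scene cups [([395, 270, 123, 104], 0.68)]
{'mtx': array([[485.52317387,   0.        , 327.60924008],
       [  0.        , 485.52317387, 230.04046546],
       [  0.        ,   0.        ,   1.        ]]), 'extrinsics': array([[ 0.66324668, -0.74835406,  0.00836902, -0.19485682],
       [ 0.54671401,  0.49211435,  0.6774417 , -0.43549827],
       [-0.51108476, -0.4447355 ,  0.73552886, -0.54824367],
       [ 0.        ,  0.        ,  0.        ,  1.        ]])}
side base [([299, 311, 23, 6], 0.51)]
side tape_roll [([340, 276, 36, 21], 0.68), ([289, 239, 25, 15], 0.68)]
side peg0 [([377, 293, 148, 88], 0.76)]
side mug [([316, 240, 56, 50], 0.89), ([378, 293, 148, 85], 0.43)]
side glue_stick [([274, 270, 16, 45], 0.6)]
side stapler [([268, 321, 36, 63], 0.82)]
side cups [([379, 295, 146, 87], 0.58), ([380, 296, 117, 59], 0.57)]
{'mtx': array([[459.31686211,   0.        , 317.3510045 ],
       [  0.        , 459.31686211, 241.12751371],
       [  0.        ,   0.        ,   1.        ]]), 'extrinsics': array([[ 0.88935624, -0.45650809,  0.02541326, -0.36147046],
       [ 0.14159125,  0.3278422 ,  0.93406178, -0.22118606],
       [-0.4347383 , -0.82711538,  0.35620606, -0.48589237],
       [ 0.        ,  0.        ,  0.        ,  1.        ]])}
0.8
```

```bash
cat > h.py <<'E'
import numpy as np, cv2
from station import robot, fingers, vision, workorder, recognise
def P(c):
    k=vision.calibration(c); return k["mtx"]@np.diag([1,-1,-1])@k["extrinsics"][:3]
def pix(c,p):
    q=P(c)@np.r_[p,1]; return q[:2]/q[2]
def world(c,uv,z):
    M=P(c); H=np.c_[M[:,:2],M[:,2]*z+M[:,3]]; q=np.linalg.solve(H,np.r_[uv,1]); return q[:2]/q[2]
def top(im,c,z,x0,y0,s=1000,n=560):
    # rectified: row down = -x, col right = -y ; image of n px, top-left = (x0+, y0+)
    M=P(c); H=np.c_[M[:,:2],M[:,2]*z+M[:,3]]
    A=np.array([[0,-1/s,x0],[-1/s,0,y0],[0,0,1]])
    return cv2.warpPerspective(im,H@A,(n,n),flags=cv2.INTER_CUBIC|cv2.WARP_INVERSE_MAP)
E
python3 - <<'E'
from h import *
im=cv2.imread("pics/scene0.png")
print(world("scene",[395,271],.02),world("side",[378,296],.02),world("scene",[349,256],.03),world("side",[340,276],.03))
c=world("scene",[395,271],.02)
cr=cv2.resize(im[150:400,220:490],None,fx=2.2,fy=2.2,interpolation=cv2.INTER_CUBIC); cv2.imwrite("pics/crop0.png",cr)
cv2.imwrite("pics/top0.png",top(im,"scene",.02,c[0]+.25,c[1]+.28))
E
```

```text
[0.5656077  0.08180634] [0.56666724 0.08354057] [0.53097371 0.15941581] [0.53579295 0.16264937]
```

View pics/crop0.png

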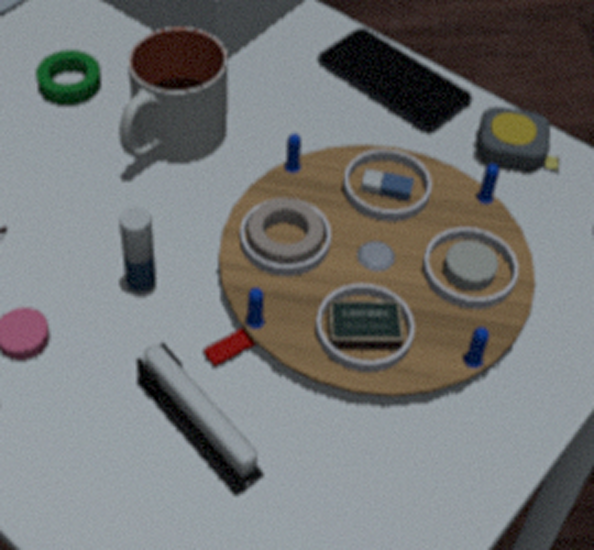

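View pics/top0.png

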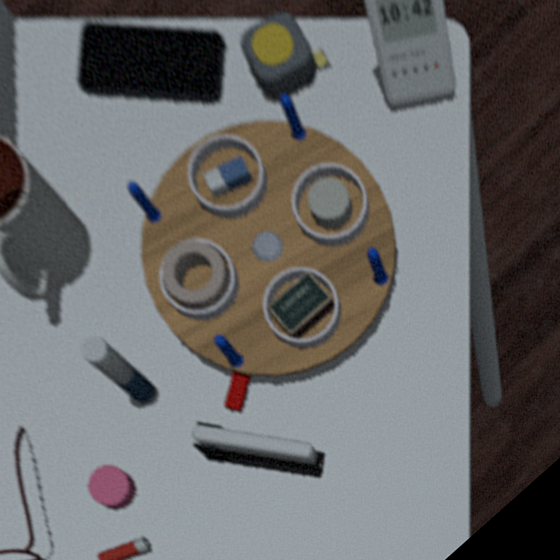

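The tape is the beige ring in the left cup, at crop (286,233), which is scene (349,256). The green ring at crop (68,76), scene (250,184), is a look-alike off the carousel. The pointer is red at crop (228,347), and the disc has to turn anticlockwise by about 50°. The peg on the robot's right, at crop (477,345), has free space for pushing. Next I'll fit the disc centre, peg angle and pointer angle from both cameras.

```bash
cat >> h.py <<'E'
from scipy.optimize import differential_evolution
def masks(im):
    h=cv2.cvtColor(im,cv2.COLOR_BGR2HSV); H,S,V=cv2.split(h)
    b=((H>108)&(H<128)&(S>150)&(V>40)); r=(((H<8)|(H>172))&(S>170)&(V>70))
    return [cv2.GaussianBlur(m.astype(np.float32),(0,0),1.2) for m in (b,r)]
def fit(ims):
    """ims {cam: bgr}: -> cx,cy, peg angle (mod 90), pointer angle (deg), score"""
    M={c:masks(i) for c,i in ims.items()}; PP={c:P(c) for c in ims}
    def samp(m,M_,X):
        q=np.c_[X,np.ones(len(X))]@M_.T; q=(q[:,:2]/q[:,2:]).astype(np.float32)
        return cv2.remap(m,q[:,:1],q[:,1:],cv2.INTER_LINEAR).mean()
    def cost(p):
        cx,cy,a,g=p; s=0
        z=np.linspace(.022,.058,10); A=np.deg2rad(a+90*np.arange(4))
        X=np.array([[cx+.118*np.cos(t),cy+.118*np.sin(t),zz] for t in A for zz in z])
        u=np.deg2rad(g); d=np.array([np.cos(u),np.sin(u)]); n=np.array([-d[1],d[0]])
        Y=np.array([[*(np.array([cx,cy])+r*d+w*n),.009] for r in np.linspace(.134,.160,8) for w in (-.007,0,.007)])
        return -sum(samp(M[c][0],PP[c],X)+samp(M[c][1],PP[c],Y) for c in ims)
    r=differential_evolution(cost,[(.55,.59),(.07,.115),(0,90),(160,200)],seed=1,popsize=25,maxiter=200)
    return r.x,-r.fun
def look(tag):
    ims={}
    for c in ("scene","side"):
        ims[c]=np.ascontiguousarray(vision.grab_frame(c)[:,:,::-1]); cv2.imwrite(f"pics/{c}{tag}.png",ims[c])
    return ims
E
python3 - <<'E'
from h import *
ims={c:cv2.imread(f"pics/{c}0.png") for c in ("scene","side")}
print(fit(ims)); [print(c,fit({c:ims[c]})) for c in ims]
print(robot.tip_reach, robot.current_eef_rot(), robot.current_time_s())
for yaw in (-180,-90,0,90): print(yaw,robot.inverse_kinematics([.5,-.03,.062],[180,0,yaw]))
E
```

```text
(array([5.70232418e-01, 9.39910920e-02, 7.47447284e+01, 1.67804663e+02]), np.float64(2.8615074157714844))
scene (array([5.69681044e-01, 9.44272811e-02, 7.47218251e+01, 1.65953173e+02]), np.float64(1.4932115077972412))
side (array([5.68207810e-01, 9.06812122e-02, 7.46520262e+01, 1.68064915e+02]), np.float64(1.5604172945022583))
0.017 [1.79993774e+02 1.61210828e-03 1.62195961e+02] 0.8
-180 [-28.86643135  27.19271505  39.5098181  109.16241637 -21.86645819
  51.31758829 111.47366028]
-90 [ -44.37449321   37.78880258   64.52933368  109.62569608  -40.14662812
   59.09353466 -142.03033998]
0 [-38.49487975  32.13259435  53.95863559 109.46355138 -31.78102446
  54.74441258 -59.48777022]
90 [-31.65666544  28.29513394  43.49305333 109.25376175 -24.44007856
  52.04838355  23.83327008]
```

```bash
python3 - <<'E'
from h import *
C=np.array([.570,.094]); R=.122
def pose(a,z):
    t=np.deg2rad(a); y=(a+90+180)%360-180
    return [C[0]+R*np.cos(t),C[1]+R*np.sin(t),z],[180,0,y]
fingers.gripper_to(0.0)
robot.move_to(*pose(236,.17)); robot.line_to(*pose(236,.064),velocity=.12)
print(robot.current_tool_pos(),robot.current_finger_gap(),robot.current_time_s())
for a in np.arange(241,294.6,5.95)[1:].tolist():
    p,o=pose(a,.064); st=robot.line_to(p,o,velocity=.05,f_stop=8)
    print(round(a,1),st,np.round(robot.current_contact_force(),2))
    if st: break
im=look("1"); print(fit(im),robot.current_time_s())
E
```

```text
[ 0.50248082 -0.00734731  0.06465988] -0.00146855096139765 4.8583
246.9 False [ 0.1   0.43 -0.86]
252.9 False [-0.34 -0.16  0.12]
258.8 False [-0.41 -0.08  0.56]
264.8 False [0.31 0.52 0.57]
270.7 False [0.08 0.51 0.58]
276.7 False [-0.39 -0.92 -0.65]
282.6 False [ 0.23  0.46 -0.31]
288.6 False [0.68 0.23 0.85]
294.5 False [ 0.18 -0.1   0.02]
(array([5.70015240e-01, 9.35701966e-02, 3.32172651e+01, 1.67932546e+02]), np.float64(2.3183140754699707)) 8.775
```

```bash
python3 - <<'E'
from h import *
C=np.array([.570,.094]); R=.122
def pose(a,z):
    t=np.deg2rad(a); return [C[0]+R*np.cos(t),C[1]+R*np.sin(t),z]
robot.line_to(pose(288,.064),velocity=.05); robot.line_to(pose(288,.18),velocity=.12)
robot.move_to([.42,-.2,.22],[180,0,0])
im=look("2"); print(fit(im),robot.current_time_s(),recognise("tape_roll","scene"))
cv2.imwrite("pics/top2.png",top(im["scene"],"scene",.03,.82,.36))
E
```

```text
(array([5.69999299e-01, 9.41687250e-02, 3.31215312e+01, 1.67676436e+02]), np.float64(2.811267852783203)) 11.4417 [{'rect': [250.7, 184.6, 31.0, 26.2], 'p': 0.9}, {'rect': [360.6, 282.5, 32.5, 35.0], 'p': 0.73}]
```

View pics/top2.png

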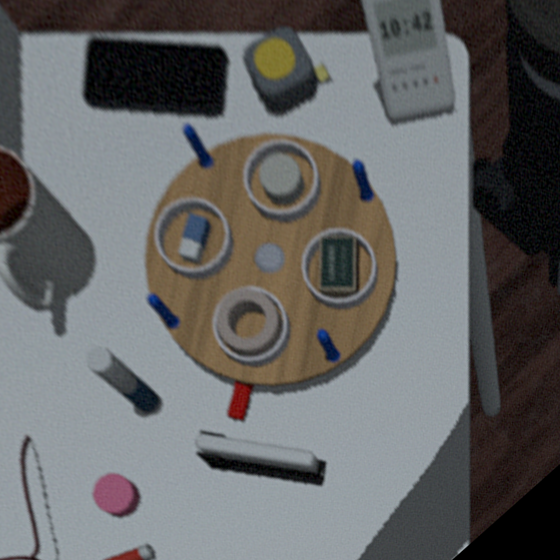

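The tape's cup at (250,323) is in line with the hub at (270,257) and the red pointer at (240,400). The four things are still in their cups, the mug, glue stick and stapler look unmoved, and the arm is clear. I'm handing the job in.

```bash
python3 -c "
from station import workorder
print(workorder.close_job())"
```

```text
the job is handed in; nothing more can be done
None
```

The tape's cup is at the front, within about 1° of the pointer's line by the camera fit, with the carousel at rest and the arm clear, and the job is handed in; the hand-in call returned no verdict.

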